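# Nest the empty blue screw cup in the bench holder

## Robot

A 7-joint arm with a two-finger parallel gripper is mounted at the origin on the work surface. World frame = base frame: x ahead of the robot, y to its left, z up, the work surface at z = 0. Lengths are in mm, angles in rad, forces in N, time in s.
With the tool pointing down it reaches from about 425 to 875 mm from the base axis. Payload 8.4 kg.
Tool frame: the origin (TCP) lies between the finger pads; the fingertips stand 17 mm ahead of it and the grasp point (between the pads) lies 2 mm behind it (r.tips_ahead is the distance from the TCP to the fingertips, in mm); x points along the fingers, z is the direction in which the jaws open and shut, and the axes are right-handed (so a half turn about x gives the same grasp; the last joint's range is limited). The gripper opens to 85 mm and grips with 20 to 120 N. Pads are 22 mm wide; open, the fingers measure 114 mm over their backs; the gripper's body (76 mm by 85 mm) begins 54 mm behind the grasp point. The pads swing forward as they close: fully open they stand 13 mm farther back than shut.
Start: joints at [1.234, 0.333, 0.04, 1.465, -0.013, 1.343, -0.059], TCP at [153.096, -631.685, 248.308] pointing down, gripper open.
Joint ranges: [-2.58, 2.58], [-0.38, 2.09], [-1.3, 1.39], [0.25, 2.4], [-1.5, 4.64], [0.08, 2.09], [-2.65, 2.65]. Speed limits (rad/s): [2.22, 2.22, 2.79, 2.79, 3.14, 3.14, 3.14].

## Interface

Orientations are given as a unit quaternion [w, x, y, z].
In Python, from plant import sense, cams, r gives the robot as it stands.
- The arm moves only by the tool send_rows, never from a script. Its argument "plan" is a list of rows, each a list of 2 entries, a list of its own where there are three numbers: the shift along the tool's x, y, z normalised to -1 to 1, where 1 is 100 mm, then the turn, a rotation vector about the tool's x, y, z normalised to -1 to 1, where 1 is 0.08 rad. A call has 1 to 20 rows; each row shifts and turns the commanded pose from where the row before left it, along the tool's axes as they then stand; what a row does not reach is not made up. A row lasts 1/10 s, in which the tool goes at most 50 mm and 8.59 degrees, less where a joint would pass 70% of its speed; a pose out of reach is approached as far as the arm can. A call with a number of a shift or a turn outside -1 to 1 is refused whole. A call with a gripper value outside its range is refused whole. "hand" is the opening, from 0 (shut) to 1 (fully open), set as the call begins (left out, the last holds). The fingers move at their own pace and stop on an object; the grip force is fixed at half the most. Time passes only in rows, so rows that do not move let the fingers close. It gives the time, the measured TCP pose, the force and the opening at its end, in the units of the state.
- sense(): the state, without advancing time (a new reading comes with each control period).
- cams.capture(name): name is "scene" or "top" or "wrist"; returns (picture, depth): 420x560x3 uint8, blue, green, red; 420x560 float32, mm along the optical axis (not along the pixel's ray), 0 where there is no reading.
- cams.camera_params(name): a dict with "camera_matrix" (3x3 intrinsics, pixels), "pose" (4x4, takes a point from camera to world coordinates). Camera axes: x right, y down, z forward; pixel columns grow to the right and rows downward; lengths in mm; the calibration is good to about 2 mm. A picture is of the moment at which its call begins: read the wrist's pose just before it. camera_params takes no time and is no camera call; for the wrist camera it gives the pose at the moment of the call.
- r.job_done(): hands the job in, once; it reports no verdict.
The state is a dict: "time": time; "q": joint angles; "joint_velocities": joint speeds; "joint_torque": joint torques, N m; "position": TCP position; "eef_rot": TCP orientation; "ft_force": force on the tool from outside, world axes, zero at the start; "moment": the same for the moment, N m; "gripper_width": finger opening in mm.
Only numpy, scipy, OpenCV 4.12 (cv2) and the standard library are available. Lean on these libraries where they do the work, as an engineer would, in place of code of your own. Each camera call takes 0.05 s, during which the arm holds its last target.

## Task

Put the empty blue cup upright into the empty green holder and press it lightly down until the white band round the cup is level with the holder's mouth, then let go of it. Do not just drop it in, and do not press it much past the band, because the taper jams there. Leave the yellow cup of screws standing where it is.

Things in the scene. Friction and masses are not known exactly. Their poses are not given: they have to be found in the camera images.
- blue_centre (a point): Loose empty blue cup, upright, 98 mm tall, 40-85 g; this point is on its axis half-way up, z up, level with a white band 6 mm wide. It tapers from a 28 mm foot to 48 mm across at 60 mm up. Grip it from above by its straight round collar, 48 mm across, 11 to 49 mm above this point; gripped lower, the fingers would hit the holder.
- holder_mouth (a point): Centre of the empty green holder's mouth, at rim height, 80 mm above the bench, z up; 64 mm across inside, 72 outside. Fixed. Inside, 3 to 28 mm below the rim, are three sprung clips tapered like the cup, 37 mm apart at the top. They first touch the cup with its band 18 mm above the rim; then push, rising to 8-14 N in motion at the mark; friction holds it.
- yellow_centre (a point): Centre (half-way up, on the axis) of the loose yellow cup, shaped like the blue one, upright, full of screws, 160 g. Leave it alone.
- full_holder: A like green holder, fixed, with a red cup already nested right in it; origin under its centre, on the bench; the red cup's top is 129 mm up. Not the one to use. Both loose cups and both holders stand in a row across the bench (along y) in any order, axes at least 115 mm apart.
Not all that is in view belongs to the job. What is shaped like the part that bears blue_centre but pink is not meant. What is shaped like the part that bears yellow_centre but red is not meant.

How it is judged (in metres and radians):
On the way:
1. the blue cup is pressed into the empty holder's clips by the robot's fingers (band less than 14 mm above the rim, axis within 12 mm) (z of blue_centre in the frame of holder_mouth between -0.014 and 0.014 m and horizontal distance between blue_centre and holder_mouth below 0.012 m and contact force between the fingers and blue_cup above 0.5 N), for 0.1 s.
At the end, for the whole second after the job is handed in: The blue cup rests, released, in the empty green holder with its band within 10 mm of the holder's rim in height, its axis within 10 mm of the holder's and within 10 degrees of upright; the yellow cup stands upright within 30 mm of where it was (z of blue_centre in the frame of holder_mouth between -0.01 and 0.01 m and horizontal distance between blue_centre and holder_mouth below 0.01 m and angle between each of blue_centre, yellow_centre's own z axis and vertical below 0.175 rad and linear speed of blue_cup below 0.02 m/s and distance of yellow_centre from where it was at the start of the episode below 0.03 m); the robot touches nothing.
It fails at once if the blue cup is pushed so deep that it jams: its band goes more than 14 mm below the holder's rim (z of blue_centre in the frame of holder_mouth below -0.014 m and horizontal distance between blue_centre and holder_mouth below 0.03 m).
It fails at once if the yellow cup is knocked over (angle between yellow_centre's own z axis and vertical above 0.6 rad).
It also fails if it takes over 38 s, if anything falls off the work surface, if the arm or the gripper's body presses on something with over 40 N, if the wrist force passes 120 N, or if a joint passes its speed limit or range.

## Working session

There is one attempt and no reset: what is moved stays moved. The work goes in short steps, Python scripts to look and compute and a tool call to move; the robot and the scene stay as the last step left them, time stands still between calls to the robot, and variables do not carry over. Pictures are saved under pics/ and viewed, and the job is handed in when it is done.

Besides the shell and the picture viewer there is one more tool, called as name([rows], argument=value, ...), one row to a line, values as JSON. send_rows: Moves the arm, as the interface text tells. Scaled input: -1 to 1 covers 100 mm each way for a shift and 0.08 rad each way for a turn. Its arguments: {"type":"object","properties":{"plan":{"type":"array","items":{"type":"array"}},"hand":{"type":"number"}},"required":["plan"]}

```bash
mkdir -p pics; ls
python3 - <<'E'
from plant import sense,cams,r
import cv2,numpy as np
s=sense();print(s)
for n in("scene","top"):
    p,d=cams.capture(n);cv2.imwrite(f"pics/{n}0.png",p);np.save(f"{n}0.npy",d)
    c=cams.camera_params(n);print(n,c);np.savez(f"{n}0c.npz",K=c["camera_matrix"],T=c["pose"])
E
```

```text
pics
{'time': 0.0, 'q': array([ 1.2338007 ,  0.33386735,  0.0398819 ,  1.46625714, -0.01342336,
        1.34331671, -0.05847534]), 'joint_velocities': array([ 1.28583948e-04,  2.03613980e-03, -8.43130169e-04,  6.48413325e-04,
        9.91740924e-05,  9.13237890e-04,  6.11411752e-04]), 'joint_torque': array([ 5.47622244e-05, -6.58557773e+01,  1.36529278e+00, -4.05560553e+01,
        1.67720031e-02,  1.24982087e-02, -5.62614744e-06]), 'position': array([ 152.99050483, -631.29804949,  247.45642397]), 'eef_rot': array([ 0.55531971,  0.43748389,  0.55623547, -0.43684089]), 'ft_force': array([-1.02576774,  0.45654029, -0.91730409]), 'moment': array([-0.04838587,  0.0163773 , -0.04589137]), 'gripper_width': 85.42489803536034}
scene {'camera_matrix': array([[507.30951991,   0.        , 280.30138824],
       [  0.        , 507.30951991, 213.66185761],
       [  0.        ,   0.        ,   1.        ]]), 'pose': array([[-2.25605823e-01,  8.09177879e-01, -5.42524813e-01,
         9.92533406e+02],
       [ 9.74122597e-01,  1.95188346e-01, -1.13959098e-01,
         1.66568606e+02],
       [ 1.36813396e-02, -5.54195516e-01, -8.32274084e-01,
         8.61118463e+02],
       [ 0.00000000e+00,  0.00000000e+00,  0.00000000e+00,
         1.00000000e+00]])}
top {'camera_matrix': array([[517.88719222,   0.        , 277.66259684],
       [  0.        , 517.88719222, 204.36045361],
       [  0.        ,   0.        ,   1.        ]]), 'pose': array([[ 4.24918563e-03, -9.84688456e-01,  1.74271596e-01,
         3.20115473e+02],
       [-9.99711766e-01, -8.30093024e-03, -2.25273045e-02,
         5.55953064e+01],
       [ 2.36289931e-02, -1.74125642e-01, -9.84439908e-01,
         9.83276169e+02],
       [ 0.00000000e+00,  0.00000000e+00,  0.00000000e+00,
         1.00000000e+00]])}
```

View pics/scene0.png

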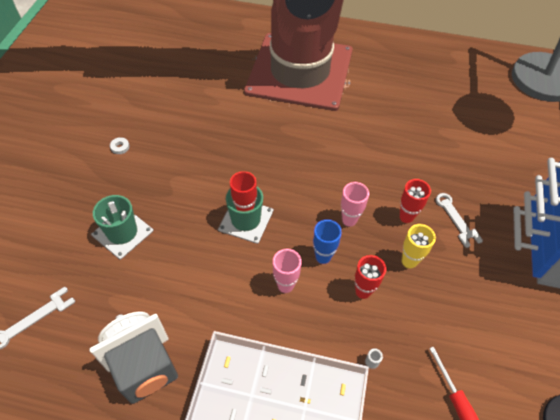

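View pics/top0.png

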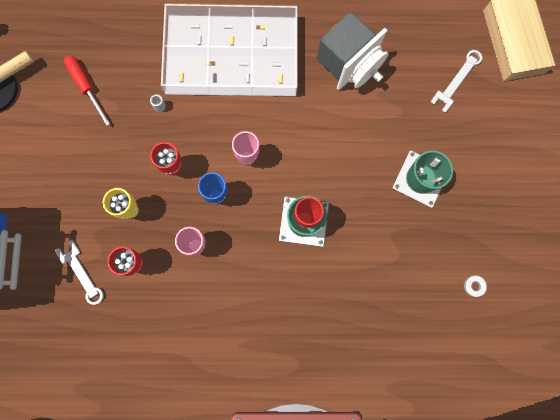

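The candidates for the blue cup in the top view are:
- Blue cup at (212,187), which is my choice.
- Pink lookalikes at (246,147) and (190,240), which are not meant.
- Yellow cup at (120,202), with red lookalikes at (166,157) and (124,260).

The holders are the empty green one at (433,172), which is the target, and the full one with the red cup at (308,212). Next I'll measure them.

```bash
cat > h.py <<'E'
import numpy as np,cv2
from scipy.optimize import least_squares
def cloud(d,K,T):
    v,u=np.indices(d.shape);z=d.astype(float)
    P=np.stack([(u-K[0,2])/K[0,0]*z,(v-K[1,2])/K[1,1]*z,z],-1)
    return P@T[:3,:3].T+T[:3,3]
def circ(xy,R=None):
    c0=(xy.max(0)+xy.min(0))/2
    if R is None:
        f=lambda p:np.hypot(*(xy-p[:2]).T)-p[2]; s=least_squares(f,[*c0,30],loss='soft_l1')
    else:
        f=lambda p:np.hypot(*(xy-p[:2]).T)-R; s=least_squares(f,c0,loss='soft_l1')
    return s.x,np.sqrt(np.mean(s.fun**2))
E
python3 - <<'E'
from h import *
rois={"top":dict(blue=(212,187,25),pinkA=(246,147,25),pinkB=(190,240,25),yellow=(120,202,25),redA=(166,157,25),redB=(124,260,25),holder=(430,172,33),full=(308,212,30)),
"scene":dict(blue=(326,241,28),pinkA=(287,270,28),pinkB=(354,203,28),yellow=(418,245,28),holder=(116,218,33),full=(244,200,33))}
for n in rois:
    c=np.load(n+"0c.npz");d=np.load(n+"0.npy");W=cloud(d,c["K"],c["T"])
    b=W[(W[...,2]<20)&(d>0)];print(n,"bench z",np.median(b[:,2]))
    for k,(u,v,h) in rois[n].items():
        P=W[v-h:v+h,u-h:u+h].reshape(-1,3);P=P[d[v-h:v+h,u-h:u+h].ravel()>0]
        hz=np.percentile(P[:,2],98)
        if k=='full': hz=129
        if k=='holder': hz=80
        q=P[abs(P[:,2]-hz)<5]
        if k=='full':print(P[:,2].max())
        print(k,"top",round(hz,1),len(q),circ(q[:,:2]),"ctr bbox",(q.max(0)+q.min(0))/2,q.max(0)-q.min(0))
im=cv2.imread("pics/top0.png")
cv2.imwrite("pics/crop.png",cv2.resize(np.hstack([im[120:270,90:270],im[120:270,380:480]]),None,fx=2.8,fy=2.8,interpolation=cv2.INTER_CUBIC))
E
```

```text
top bench z 1.0693169121500432
blue top 99.1 145 (array([508.57522725, 150.83445648,  22.46370583]), np.float64(0.8292412476527324)) ctr bbox [508.42155848 150.97169587  98.71593484] [46.78225284 47.16857519  9.22819063]
pinkA top 98.6 147 (array([584.29212294,  93.77497408,  22.44429032]), np.float64(0.9037535967556065)) ctr bbox [584.59777364  93.65512946  98.34161462] [47.60519947 46.10812572  9.01585566]
pinkB top 99.0 142 (array([412.98499969, 187.24073209,  22.4890217 ]), np.float64(0.848984431710759)) ctr bbox [412.98022367 187.42556756  98.18570797] [46.59220156 47.14482861  7.46651186]
yellow top 98.9 160 (array([479.47046382, 313.45277041,  22.57000404]), np.float64(0.8622246006012306)) ctr bbox [479.44453147 313.63508361  98.62155552] [47.47093742 46.86031704  8.45237864]
redA top 98.8 154 (array([562.86211775, 235.84696128,  22.45723684]), np.float64(0.9037871589582758)) ctr bbox [563.1418927  236.41211422  98.48134548] [47.26733615 47.93631612  9.42304888]
redB top 99.2 156 (array([378.03225836, 299.13312225,  22.43909421]), np.float64(0.8472135114752241)) ctr bbox [378.
[... 981 characters left out ...]
0487370236195)) ctr bbox [446.54832308 178.20494304  96.93399121] [114.90548673  66.61452766   8.17361377]
yellow top 98.0 177 (array([481.91168573, 314.32867385,  22.57756017]), np.float64(1.060067062966101)) ctr bbox [481.98291938 314.64922901  97.22701676] [49.22723619 47.74525555  8.42639194]
holder top 80 357 (array([ 549.50828394, -243.58249457,   33.2733118 ]), np.float64(4.549874930263001)) ctr bbox [ 549.34363515 -243.97908699   79.854141  ] [72.10105922 72.66871016  9.65669872]
131.75328334184383
full top 129 164 (array([463.35709411, -15.30552605,  22.53426885]), np.float64(1.0401955051976268)) ctr bbox [462.96520867 -15.33493446 127.87798722] [49.32739393 47.2254166   7.75059224]
```

View pics/crop.png

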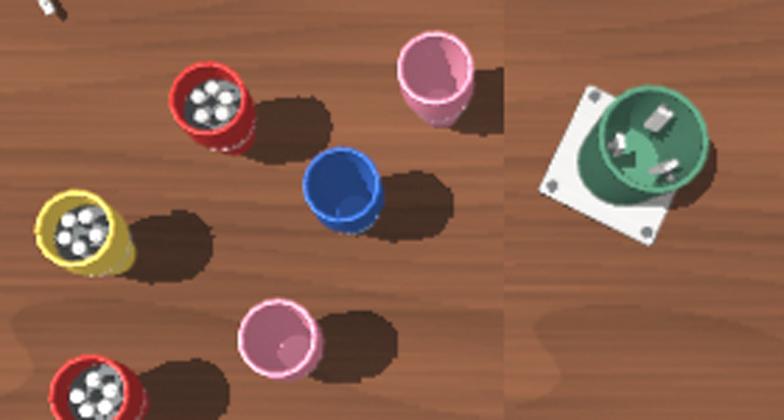

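The crop confirms the picks: one plain blue cup with an open top, and the empty holder showing its clips. Heights check out at about 99 and 80 mm. Going by way of the holder, I'll take wrist views to refine both positions.

```bash
cat >> h.py <<'E'
from scipy.spatial.transform import Rotation as Ro
def goto(s,pos,jaw_deg):
    """total shift (tool axes, units of 100mm) and rotvec (units 0.08), for tool down with tool z along jaw_deg"""
    q=s["eef_rot"];R=Ro.from_quat([q[1],q[2],q[3],q[0]])
    x=np.array([0,0,-1.]);best=None
    for a in (jaw_deg,jaw_deg+180):
        z=np.array([np.cos(np.radians(a)),np.sin(np.radians(a)),0]);G=Ro.from_matrix(np.stack([x,np.cross(z,x),z],1))
        rv=(R.inv()*G).as_rotvec()
        print("jaw",a,"rot/0.08",np.round(rv/.08,2))
    print("R\n",np.round(R.as_matrix(),3)); print("shift/100 in current tool axes",np.round(R.inv().apply(np.array(pos)-s["position"])/100,3), "norm",np.linalg.norm(np.array(pos)-s["position"]))
E
python3 - <<'E'
from h import *
from plant import sense,r,cams
s=sense();goto(s,[520,-244,250],100);print(r.tips_ahead, s["q"]); print(cams.camera_params("wrist")["pose"].round(2))
E
```

```text
jaw 100 rot/0.08 [-3.848e+01 -0.000e+00 -3.000e-02]
jaw 280 rot/0.08 [ 0.79 -0.02  0.  ]
R
 [[-0.     0.972  0.236]
 [ 0.001  0.236 -0.972]
 [-1.    -0.    -0.001]]
shift/100 in current tool axes [-0.021  4.479 -2.9  ] norm 533.5927623763957
17.0 [ 1.23381689  0.33385925  0.03982971  1.46613105 -0.01339121  1.34331937
 -0.0584936 ]
[[ 2.4000e-01 -9.3000e-01 -2.8000e-01  2.2616e+02]
 [-9.7000e-01 -2.3000e-01 -7.0000e-02 -6.1299e+02]
 [-0.0000e+00  2.9000e-01 -9.6000e-01  3.7358e+02]
 [ 0.0000e+00  0.0000e+00  0.0000e+00  1.0000e+00]]
```

send_rows([
  [[0,0.2,-0.12],[0,0,0]],
  [[0,0.4,-0.24],[0,0,0]],
  [[0,0.4,-0.24],[0,0,0]],
  [[0,0.4,-0.24],[0,0,0]],
  [[0,0.4,-0.24],[0,0,0]],
  [[0,0.4,-0.24],[0,0,0]],
  [[0,0.4,-0.24],[0,0,0]],
  [[0,0.4,-0.24],[0,0,0]],
  [[0,0.4,-0.24],[0,0,0]],
  [[0,0.4,-0.24],[0,0,0]],
  [[0,0.4,-0.24],[0,0,0]],
  [[0,0.4,-0.24],[0,0,0]],
  [[0,0.15,-0.07],[0,0,0]],
  [[0,0,0],[0.8,0,0]],
  [[0,0,0],[0,0,0]],
  [[0,0,0],[0,0,0]],
], hand=1)

```text
time: 1.7
position: [547.5, -245.5, 248.0]
eef_rot: [0.541, 0.454, 0.542, -0.455]
ft_force: [0.3, -0.0, 0.7]
gripper_width: 85.8
```

```bash
cat > w.py <<'E'
import sys
from h import *
from plant import sense,cams
def wrist(name):
    c=cams.camera_params("wrist");K=np.array(c["camera_matrix"]);T=np.array(c["pose"])
    p,d=cams.capture("wrist");cv2.imwrite(f"pics/{name}.png",p);np.savez(name+".npz",K=K,T=T,d=d)
    return p,d,K,T,cloud(d,K,T)
E
python3 - <<'E'
from w import *
s=sense();print(s["time"],s["position"]);goto(s,[510,151,200],280)
p,d,K,T,W=wrist("w1")
m=(d>0)&(abs(W[...,2]-80)<6)&(np.hypot(W[...,0]-548,W[...,1]+244)<60)
q=W[m][:,:2];print(len(q),q.min(0),q.max(0))
c=np.array([548,-244.])
for i in range(5):
    rr=np.hypot(*(q-c).T);qq=q[(rr>29)&(rr<40)];c,e=circ(qq,34)
    print(c,e,circ(qq))
print(np.median(W[m][:,2]))
E
```

```text
1.7 [ 547.53304338 -245.4849448   248.03795502]
jaw 280 rot/0.08 [-0.   -0.    0.01]
jaw 460 rot/0.08 [3.927e+01 1.000e-02 0.000e+00]
R
 [[-0.001  0.985  0.173]
 [-0.     0.173 -0.985]
 [-1.    -0.001 -0.   ]]
shift/100 in current tool axes [ 0.48   0.319 -3.97 ] norm 401.1442208524605
1673 [ 513.02672421 -279.04331003] [ 583.71421418 -207.59569015]
[ 548.91915837 -243.00449658] 1.4595360869709713 (array([ 548.892368  , -243.00628761,   33.21890623]), np.float64(1.2732190415701))
[ 548.91915837 -243.00449658] 1.4595360869709713 (array([ 548.892368  , -243.00628761,   33.21890623]), np.float64(1.2732190415701))
[ 548.91915837 -243.00449658] 1.4595360869709713 (array([ 548.892368  , -243.00628761,   33.21890623]), np.float64(1.2732190415701))
[ 548.91915837 -243.00449658] 1.4595360869709713 (array([ 548.892368  , -243.00628761,   33.21890623]), np.float64(1.2732190415701))
[ 548.91915837 -243.00449658] 1.4595360869709713 (array([ 548.892368  , -243.00628761,   33.21890623]), np.float64(1.2732190415701))
79.89687206114314
```

View pics/w1.png

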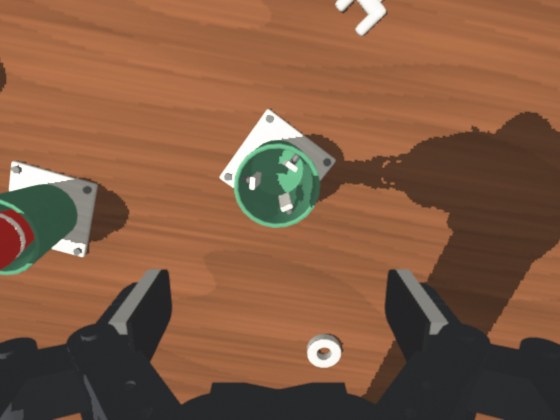

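The wrist view shows the empty holder at (277,185) with three clips, and the full one at (30,230). Next, over the cup.

send_rows([
  [[0,0.02,-0.2],[0,0,0]],
  [[0,0.03,-0.42],[0,0,0]],
  [[0,0.03,-0.42],[0,0,0]],
  [[0,0.03,-0.42],[0,0,0]],
  [[0,0.04,-0.42],[0,0,0]],
  [[0,0.04,-0.42],[0,0,0]],
  [[0,0.03,-0.42],[0,0,0]],
  [[0,0.03,-0.42],[0,0,0]],
  [[0,0.03,-0.42],[0,0,0]],
  [[0,0.03,-0.3],[0,0,0]],
  [[0,0.01,-0.11],[0,0,0]],
  [[0,0,0],[0,0,0]],
  [[0,0,0],[0,0,0]],
])

```text
time: 3.05
position: [511.1, 150.3, 248.2]
eef_rot: [0.541, 0.455, 0.541, -0.455]
ft_force: [0.9, 0.7, -0.2]
gripper_width: 85.6
```

Run:
```python
from w import *
s=sense();print(s["time"],s["position"],s["q"])
p,d,K,T,W=wrist("w2")
for nm,x,y in(("blue",510,151),("pA",586,94),("pB",414,187),("redA",564,236),("yel",480,314)):
    m=(d>0)&(abs(W[...,2]-97)<6)&(np.hypot(W[...,0]-x,W[...,1]-y)<35)
    q=W[m][:,:2]
    if len(q)>30: print(nm,len(q),circ(q),np.median(W[m][:,2]))
c=circ(W[(d>0)&(abs(W[...,2]-97)<6)&(np.hypot(W[...,0]-510,W[...,1]-151)<35)][:,:2])[0]
goto(s,[c[0],c[1],81],280)
```

```text
3.05 [511.10135265 150.33465489 248.24059772] [ 0.17871084  0.13993913 -0.59732695  1.72401925  0.08213714  1.3028732
 -1.83392255]
blue 807 (array([510.63946136, 153.24247869,  22.37991292]), np.float64(0.8007602478380694)) 97.96076252456237
pA 969 (array([585.9109226 ,  96.67016191,  22.35632578]), np.float64(0.8063933792012524)) 98.08759439639135
pB 866 (array([414.94617119, 189.33403163,  22.46715642]), np.float64(0.7668688705021547)) 97.38059122466927
redA 1006 (array([564.56133011, 237.62052383,  22.36344797]), np.float64(0.7936845336031924)) 97.9459433694204
yel 1181 (array([481.17377315, 315.32942986,  22.44944386]), np.float64(0.7971476351011573)) 97.16729011766654
jaw 280 rot/0.08 [-0.02  0.01  0.  ]
jaw 460 rot/0.08 [ 3.925e+01  0.000e+00 -1.000e-02]
R
 [[-0.     0.985  0.172]
 [-0.001  0.172 -0.985]
 [-1.    -0.     0.001]]
shift/100 in current tool axes [ 1.672e+00  1.000e-03 -3.100e-02] norm 167.26651281343192
```

View pics/w2.png

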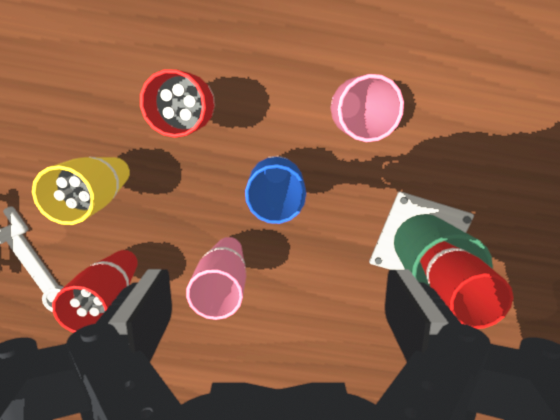

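The wrist view shows the blue cup at (276,190), between the pads' sides, with free space on both finger sides. I'll lower around the collar to TCP z of about 80.

send_rows([
  [[0.2,0,-0.02],[0,0,0]],
  [[0.4,0,0],[0,0,0]],
  [[0.4,0,0],[0,0,0]],
  [[0.3,0,0],[0,0,0]],
  [[0.2,0,0],[0,0,0]],
  [[0.12,0,0],[0,0,0]],
  [[0.06,0,0],[0,0,0]],
  [[0,0,0],[0,0,0]],
  [[0,0,0],[0,0,0]],
])

```text
time: 4.0
position: [511.3, 153.7, 81.3]
eef_rot: [0.542, 0.455, 0.541, -0.454]
ft_force: [0.2, -0.1, -0.4]
gripper_width: 85.5
```

send_rows([
  [[0,0,0],[0,0,0]],
  [[0,0,0],[0,0,0]],
  [[0,0,0],[0,0,0]],
  [[0,0,0],[0,0,0]],
  [[0,0,0],[0,0,0]],
  [[0,0,0],[0,0,0]],
  [[0,0,0],[0,0,0]],
  [[0,0,0],[0,0,0]],
  [[0,0,0],[0,0,0]],
  [[0,0,0],[0,0,0]],
], hand=0)

```text
time: 5.0
position: [511.1, 153.8, 81.2]
eef_rot: [0.542, 0.455, 0.541, -0.454]
ft_force: [0.1, -1.2, 5.2]
gripper_width: 46.7
```

Run:
```python
from w import *
s=sense();print(s["time"],s["position"],s["gripper_width"],s["ft_force"])
p,d,K,T,W=wrist("w3")
p,d=cams.capture("scene");cv2.imwrite("pics/s3.png",p[120:340,200:480].repeat(2,0).repeat(2,1))
```

```text
5.0 [511.12324709 153.77178745  81.19947599] 46.668752781756965 [ 0.13075925 -1.15489722  5.24505948]
```

View pics/w3.png

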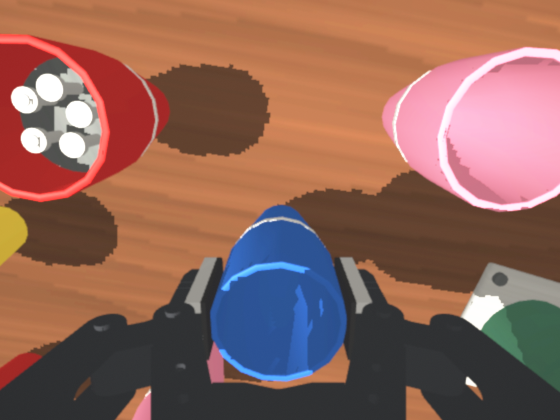

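View pics/s3.png

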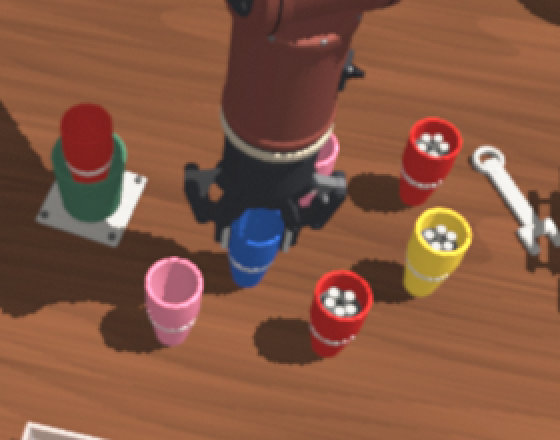

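The cup is held upright at its collar (rim at (278,320), 46.7 mm). I'll lift it.

send_rows([
  [[-0.05,0,0],[0,0,0]],
  [[-0.15,0,0],[0,0,0]],
  [[-0.25,0,0],[0,0,0]],
  [[-0.35,0,0],[0,0,0]],
  [[-0.35,0,0],[0,0,0]],
  [[-0.35,0,0],[0,0,0]],
  [[-0.15,0,0],[0,0,0]],
  [[-0.05,0,0],[0,0,0]],
  [[0,0,0],[0,0,0]],
  [[0,0,0],[0,0,0]],
  [[0,0,0],[0,0,0]],
])

```text
time: 6.2
position: [509.9, 153.5, 248.8]
eef_rot: [0.541, 0.454, 0.542, -0.455]
ft_force: [-0.0, -0.5, -0.5]
gripper_width: 46.9
```

```bash
cat > cupfit.py <<'E'
from w import *
def cupfit(nm):
    s=sense();t=s["position"]
    p,d,K,T,W=wrist(nm)
    hsv=cv2.cvtColor(p,cv2.COLOR_BGR2HSV)
    m=(d>0)&(abs(hsv[...,0].astype(int)-112)<15)&(hsv[...,1]>120)
    near=m&(np.hypot(W[...,0]-t[0],W[...,1]-t[1])<45)
    z=W[...,2][near];top=np.percentile(z,99)
    q=W[near&(W[...,2]>top-6)]
    print("t",s["time"],"TCP",t,"force",s["ft_force"],"w",s["gripper_width"]);print("top-TCPz",top-t[2],"ring",circ(q[:,:2]),len(q))
    # plane of rim
    A=np.c_[q[:,:2]-q[:,:2].mean(0),np.ones(len(q))];print("rim plane",np.linalg.lstsq(A,q[:,2],rcond=None)[0])
    # lower outer surface: mid points -> axis
    for h in(-60,-50,-40,-30,-20):
        o=W[near&(abs(W[...,2]-(top+h))<3)]
        if len(o)>20: print(h,circ(o[:,:2]),len(o))
    return s
E
python3 - <<'E'
from cupfit import *
d=np.load("w3.npz")
s=cupfit("w4");goto(s,[548.3,-243.6,180],280)
E
```

```text
t 6.2 TCP [509.94868755 153.47164176 248.80242303] force [-0.0014468  -0.50686998 -0.50756354] w 46.889061851345744
top-TCPz 18.115140667937084 ring (array([509.77795381, 154.41748759,  22.31492226]), np.float64(0.7444744094852579)) 4383
rim plane [ 1.18566262e-02 -9.91873611e-03  2.64806111e+02]
-60 (array([509.96717994, 153.71843699,  18.93416504]), np.float64(0.4838871867689131)) 487
-50 (array([508.81074699, 153.71347102,  19.47752712]), np.float64(0.503169232698617)) 651
-40 (array([510.13570629, 153.99914556,  22.14091171]), np.float64(0.4996771234179811)) 1080
-30 (array([510.14090699, 154.12249674,  22.45091926]), np.float64(0.43611346228010617)) 1413
-20 (array([510.17341995, 154.2226897 ,  22.40696046]), np.float64(0.47593601993586004)) 1753
jaw 280 rot/0.08 [-0.01 -0.    0.03]
jaw 460 rot/0.08 [39.26  0.05  0.  ]
R
 [[-0.003  0.985  0.173]
 [-0.     0.173 -0.985]
 [-1.    -0.003 -0.   ]]
shift/100 in current tool axes [ 0.689 -0.307  3.977] norm 404.80919613056176
```

View pics/w4.png

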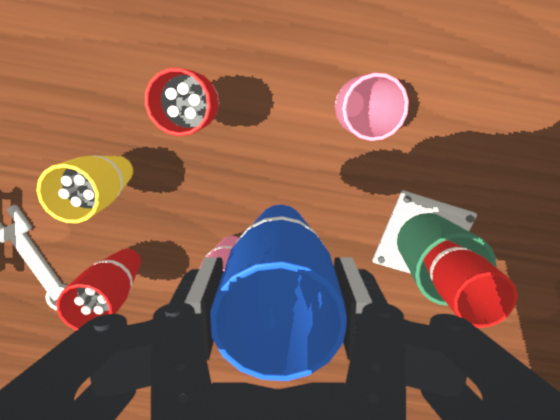

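The cup is upright in the grip, with its axis at the TCP within about 0.7 mm. I'll carry it over the holder.

send_rows([
  [[0,-0.02,0.15],[0,0,0]],
  [[0,-0.03,0.3],[0,0,0]],
  [[0,-0.03,0.4],[0,0,0]],
  [[0,-0.03,0.4],[0,0,0]],
  [[0,-0.03,0.4],[0,0,0]],
  [[0,-0.03,0.4],[0,0,0]],
  [[0,-0.03,0.4],[0,0,0]],
  [[0,-0.03,0.4],[0,0,0]],
  [[0,-0.03,0.4],[0,0,0]],
  [[0,-0.03,0.4],[0,0,0]],
  [[0,-0.02,0.22],[0,0,0]],
  [[0,0,0.1],[0,0,0]],
  [[0,0,0],[0,0,0]],
  [[0,0,0],[0,0,0]],
  [[0,0,0],[0,0,0]],
])

```text
time: 7.75
position: [549.1, -240.6, 250.4]
eef_rot: [0.542, 0.454, 0.542, -0.454]
ft_force: [0.1, 0.5, -0.1]
gripper_width: 46.5
```

Run:
```python
from cupfit import *
s=cupfit("w5");goto(s,[548.7,-243.7,140],280)
z=np.load("w5.npz");W=cloud(z["d"],z["K"],z["T"]);d=z["d"]
m=(d>0)&(abs(W[...,2]-79)<6);c=np.array([548.9,-243.])
rr=np.hypot(W[...,0]-c[0],W[...,1]-c[1]);q=W[m&(rr<39)&(rr>29)][:,:2];print(len(q),circ(q,33.2))
```

```text
t 7.75 TCP [ 549.09088408 -240.55398847  250.38794399] force [ 0.14868031  0.54597902 -0.09075119] w 46.51415118855046
top-TCPz 18.09273553531702 ring (array([ 548.8594921 , -239.59931835,   22.32045189]), np.float64(0.7495007155897024)) 4340
rim plane [ 1.57076911e-02 -9.46940022e-03  2.66383237e+02]
-60 (array([ 549.24681916, -240.20650795,   18.93409319]), np.float64(0.4762439838545639)) 507
-50 (array([ 547.95912341, -240.26726453,   19.47356531]), np.float64(0.45574187440422675)) 653
-40 (array([ 549.28082515, -239.96893375,   22.14354489]), np.float64(0.5062117110121773)) 1085
-30 (array([ 549.30855004, -239.91533296,   22.45605485]), np.float64(0.4321219667220475)) 1380
-20 (array([ 549.29436215, -239.76729574,   22.4251152 ]), np.float64(0.47905585352036956)) 1740
jaw 280 rot/0.08 [ 0.02 -0.01 -0.  ]
jaw 460 rot/0.08 [-3.925e+01  1.000e-02 -1.000e-02]
R
 [[ 0.     0.984  0.175]
 [ 0.001  0.175 -0.984]
 [-1.     0.    -0.001]]
shift/100 in current tool axes [ 1.104 -0.01   0.031] norm 110.4334566979269
1144 (array([ 549.00738201, -242.94976271]), np.float64(1.2723274338639388))
```

View pics/w5.png

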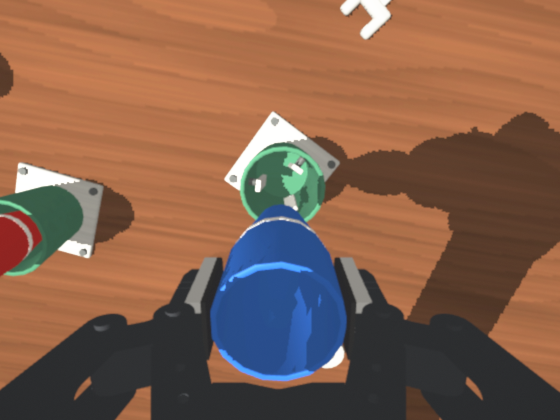

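The cup is held and the holder mouth is at (283,185), just beyond it in view. I'll descend to band ≈ 28 mm above the rim, correcting sideways on the way.

send_rows([
  [[0,-0.01,0.03],[0,0,0]],
  [[0.15,0,0],[0,0,0]],
  [[0.25,0,0],[0,0,0]],
  [[0.25,0,0],[0,0,0]],
  [[0.2,0,0],[0,0,0]],
  [[0.15,0,0],[0,0,0]],
  [[0.08,0,0],[0,0,0]],
  [[0.03,0,0],[0,0,0]],
  [[0,0,0],[0,0,0]],
  [[0,0,0],[0,0,0]],
  [[0,0,0],[0,0,0]],
])

```text
time: 8.9
position: [548.6, -246.0, 140.2]
eef_rot: [0.542, 0.455, 0.541, -0.455]
ft_force: [0.5, 0.5, 0.0]
gripper_width: 46.8
```

```bash
cat > chk.py <<'E'
from cupfit import *
def chk(n):
    s=cupfit("w"+n);goto(s,[548.7,-243.7,s["position"][2]],280)
    z=np.load("w"+n+".npz");W=cloud(z["d"],z["K"],z["T"]);d=z["d"]
    m=(d>0)&(abs(W[...,2]-79)<4);c=np.array([548.9,-243.])
    rr=np.hypot(W[...,0]-c[0],W[...,1]-c[1]);q=W[m&(rr<39)&(rr>29)];print("holder",len(q),circ(q[:,:2],33.2),q[:,2].mean())
    p,d=cams.capture("scene");c=cv2.resize(p[150:280,50:200],None,fx=4,fy=4,interpolation=cv2.INTER_CUBIC)
    w=cv2.imread(f"pics/w{n}.png")[140:400,170:390]
    w=cv2.resize(w,(0,0),fx=520/260*.9,fy=2*.9);c=c[:w.shape[0]] if c.shape[0]>w.shape[0] else c
    w=w[:c.shape[0]];o=np.hstack([c[:, :390],w]);cv2.imwrite(f"pics/c{n}.png",o[:590,:798]);return s
E
python3 - <<'E'
from chk import *
chk("6")
E
```

```text
t 8.9 TCP [ 548.64155863 -245.96265049  140.15351366] force [0.54603672 0.53317046 0.02108035] w 46.75782632864549
top-TCPz 18.096903818658518 ring (array([ 548.35364929, -244.9916468 ,   22.32055702]), np.float64(0.7526166249953922)) 4329
rim plane [ 1.57245706e-02 -1.01617217e-02  1.56132972e+02]
-60 (array([ 548.79986357, -245.64157629,   18.89819933]), np.float64(0.46279882986230836)) 503
-50 (array([ 547.61271778, -245.69335439,   19.48715402]), np.float64(0.5034155695446594)) 664
-40 (array([ 548.88002307, -245.3877889 ,   22.15485942]), np.float64(0.5079617592115454)) 1094
-30 (array([ 548.87235612, -245.29720673,   22.45434165]), np.float64(0.42564600901580313)) 1393
-20 (array([ 548.8236268 , -245.15597389,   22.41007665]), np.float64(0.4691498316131055)) 1740
jaw 280 rot/0.08 [-0.01  0.01 -0.01]
jaw 460 rot/0.08 [ 3.926e+01 -2.000e-02 -1.000e-02]
R
 [[ 0.001  0.985  0.173]
 [-0.001  0.173 -0.985]
 [-1.     0.001  0.001]]
shift/100 in current tool axes [-0.     0.004 -0.022] norm 2.2634050958505125
holder 2007 (array([ 549.19912823, -243.09957032]), np.float64(1.22266064921943)) 79.89205517696487
```

View pics/c6.png

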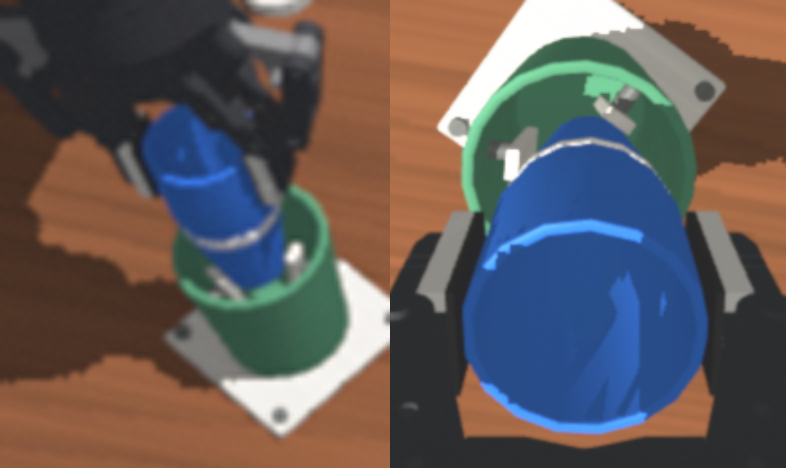

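The foot is inside the mouth between the clips, but TCP y is 2.2 mm off. I'll correct that and lower a further 8 mm, to just before the clips.

send_rows([
  [[0,0,-0.02],[0,0,0]],
  [[0,0,0],[0,0,0]],
  [[0.04,0,0],[0,0,0]],
  [[0.04,0,0],[0,0,0]],
  [[0,0,0],[0,0,0]],
  [[0,0,0],[0,0,0]],
  [[0,0,0],[0,0,0]],
])

```text
time: 9.7
position: [547.9, -243.5, 131.2]
eef_rot: [0.541, 0.455, 0.542, -0.455]
ft_force: [1.7, 0.3, -1.2]
gripper_width: 46.7
```

Run:
```python
from chk import *
chk("7")
```

```text
t 9.7 TCP [ 547.91718293 -243.54241247  131.21022274] force [ 1.65135055  0.33084694 -1.24825856] w 46.74783592343901
top-TCPz 18.0931590091881 ring (array([ 547.64384419, -242.5945109 ,   22.31650563]), np.float64(0.743877189464537)) 4378
rim plane [ 1.72078653e-02 -8.17544650e-03  1.47175071e+02]
-60 (array([ 548.13733029, -243.12329746,   18.92686302]), np.float64(0.48168100789216606)) 500
-50 (array([ 547.04845684, -243.14813718,   19.60488472]), np.float64(0.49924892336035875)) 635
-40 (array([ 548.17717462, -242.92841667,   22.15533783]), np.float64(0.5062059119105894)) 1089
-30 (array([ 548.18533989, -242.86203424,   22.43771229]), np.float64(0.4287545037182247)) 1416
-20 (array([ 548.14492032, -242.7356536 ,   22.41547465]), np.float64(0.4747304552396661)) 1757
jaw 280 rot/0.08 [-0.01 -0.    0.  ]
jaw 460 rot/0.08 [3.926e+01 0.000e+00 1.000e-02]
R
 [[-0.     0.985  0.173]
 [ 0.     0.173 -0.985]
 [-1.    -0.    -0.   ]]
shift/100 in current tool axes [-0.     0.007  0.003] norm 0.7985213771964258
holder 2072 (array([ 549.22907843, -243.00486029]), np.float64(1.2219854657707896)) 79.85368303014714
```

Aligned to within 1 mm. I'll press in stages, watching height and force.

send_rows([
  [[0,0.01,0],[0,0,0]],
  [[0.02,0,0],[0,0,0]],
  [[0.02,0,0],[0,0,0]],
  [[0.02,0,0],[0,0,0]],
  [[0.02,0,0],[0,0,0]],
  [[0.02,0,0],[0,0,0]],
  [[0,0,0],[0,0,0]],
  [[0,0,0],[0,0,0]],
])

```text
time: 10.6
position: [549.0, -243.7, 121.3]
eef_rot: [0.542, 0.455, 0.541, -0.455]
ft_force: [1.6, 0.5, 1.6]
gripper_width: 46.9
```

Run:
```python
from chk import *
chk("8")
```

```text
t 10.6 TCP [ 549.00897373 -243.67926878  121.31460797] force [1.60735759 0.5239245  1.64729681] w 46.92557769355691
top-TCPz 18.107203387416106 ring (array([ 548.72602116, -242.72211926,   22.3210056 ]), np.float64(0.7496952281988962)) 4366
rim plane [ 1.55264937e-02 -7.87594524e-03  1.37307961e+02]
-60 (array([ 549.22330425, -243.30643922,   18.91954662]), np.float64(0.5178548065157353)) 500
-50 (array([ 548.1356521 , -243.38463139,   19.63170264]), np.float64(0.5103635942741068)) 657
-40 (array([ 549.26394515, -243.0985624 ,   22.15615562]), np.float64(0.512227156014739)) 1076
-30 (array([ 549.23464471, -243.01907709,   22.45912365]), np.float64(0.43297476696083986)) 1404
-20 (array([ 549.19945613, -242.86042477,   22.4327706 ]), np.float64(0.482214673125313)) 1763
jaw 280 rot/0.08 [-0.01  0.   -0.  ]
jaw 460 rot/0.08 [39.26 -0.   -0.  ]
R
 [[ 0.     0.985  0.173]
 [-0.     0.173 -0.985]
 [-1.     0.     0.   ]]
shift/100 in current tool axes [-0.    -0.003 -0.   ] norm 0.3096684488777964
holder 2015 (array([ 549.2436423 , -242.96349084]), np.float64(1.2026835566949685)) 79.94088489630944
```

View pics/c8.png

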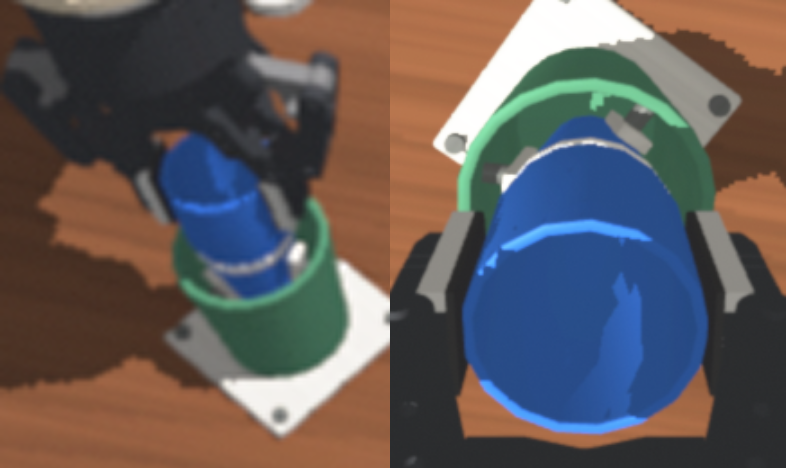

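Centred, no slip, band about +9 to 10 mm. I'll press on, 8 mm more.

send_rows([
  [[0.02,0,0],[0,0,0]],
  [[0.02,0,0],[0,0,0]],
  [[0.02,0,0],[0,0,0]],
  [[0.02,0,0],[0,0,0]],
  [[0,0,0],[0,0,0]],
  [[0,0,0],[0,0,0]],
  [[0,0,0],[0,0,0]],
])

```text
time: 11.4
position: [549.3, -243.8, 114.0]
eef_rot: [0.542, 0.455, 0.541, -0.455]
ft_force: [0.9, 0.3, 6.0]
gripper_width: 46.4
```

Run:
```python
from chk import *
chk("9")
```

```text
t 11.4 TCP [ 549.32298332 -243.79787572  113.96540683] force [0.90476553 0.34876395 5.95273697] w 46.40584529458653
top-TCPz 18.092077143169192 ring (array([ 549.01001186, -242.81050192,   22.32558707]), np.float64(0.752218480456251)) 4351
rim plane [ 1.71409902e-02 -8.82136936e-03  1.29953889e+02]
-60 (array([ 549.4667053 , -243.4077532 ,   18.93509096]), np.float64(0.47810204396813905)) 484
-50 (array([ 548.16195933, -243.47513112,   19.42733485]), np.float64(0.49553205347351836)) 672
-40 (array([ 549.54239617, -243.15730827,   22.15463733]), np.float64(0.508178981860545)) 1098
-30 (array([ 549.51115766, -243.10932872,   22.46154953]), np.float64(0.43618079430741813)) 1391
-20 (array([ 549.50193005, -242.94283033,   22.40883385]), np.float64(0.4699393821389783)) 1772
jaw 280 rot/0.08 [-0.01  0.01 -0.01]
jaw 460 rot/0.08 [ 3.926e+01 -2.000e-02 -1.000e-02]
R
 [[ 0.001  0.985  0.173]
 [-0.     0.173 -0.985]
 [-1.     0.001  0.001]]
shift/100 in current tool axes [-0.    -0.006 -0.002] norm 0.6306249905088165
holder 2042 (array([ 549.27469525, -243.00050705]), np.float64(1.1991962051903133)) 79.91883562602727
```

View pics/c9.png

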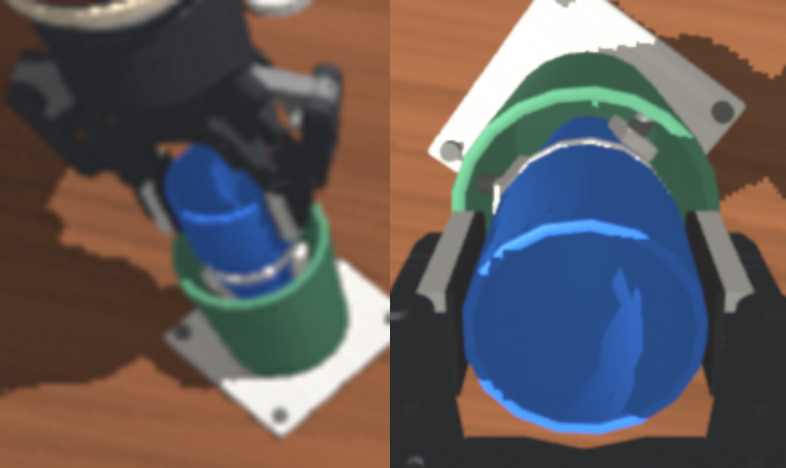

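Band about +2 to 3 mm, 6 N. A last 3 mm.

send_rows([
  [[0.01,0,0],[0,0,0]],
  [[0.01,0,0],[0,0,0]],
  [[0.01,0,0],[0,0,0]],
  [[0,0,0],[0,0,0]],
  [[0,0,0],[0,0,0]],
  [[0,0,0],[0,0,0]],
])

```text
time: 12.1
position: [549.5, -243.9, 111.4]
eef_rot: [0.542, 0.455, 0.541, -0.455]
ft_force: [0.3, 1.4, 9.5]
gripper_width: 46.3
```

Run:
```python
from chk import *
chk("10")
```

```text
t 12.1 TCP [ 549.5076204  -243.87044837  111.4373183 ] force [0.25206198 1.40571642 9.48302172] w 46.3077220626809
top-TCPz 18.1039312556821 ring (array([ 549.22089461, -242.86643173,   22.32618043]), np.float64(0.745232446493507)) 4385
rim plane [ 1.52909355e-02 -8.99057718e-03  1.27444568e+02]
-60 (array([ 549.70573732, -243.52916173,   18.93310499]), np.float64(0.48297479185839115)) 496
-50 (array([ 548.58032813, -243.55726222,   19.59979213]), np.float64(0.5305067848504316)) 663
-40 (array([ 549.72638129, -243.25840724,   22.14656638]), np.float64(0.5101021911300753)) 1079
-30 (array([ 549.71254368, -243.18494167,   22.44338737]), np.float64(0.4318915623859891)) 1394
-20 (array([ 549.69411712, -243.02688528,   22.42508751]), np.float64(0.4803137956298865)) 1728
jaw 280 rot/0.08 [-0.01  0.01 -0.02]
jaw 460 rot/0.08 [ 3.926e+01 -3.000e-02 -2.000e-02]
R
 [[ 0.002  0.985  0.173]
 [-0.001  0.173 -0.985]
 [-1.     0.001  0.001]]
shift/100 in current tool axes [-0.    -0.008 -0.003] norm 0.825411025871577
holder 2050 (array([ 549.27066605, -243.00267058]), np.float64(1.2015699096520287)) 79.93862151568216
```

View pics/c10.png

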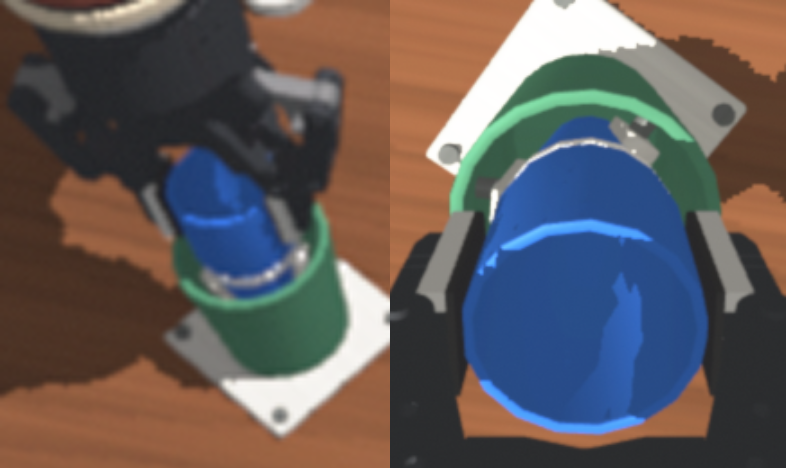

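9.5 N fits the given 8–14 N at the mark, and the band is level to about 1 mm. I'll release and then rise straight up.

send_rows([
  [[0,0,0],[0,0,0]],
  [[0,0,0],[0,0,0]],
  [[0,0,0],[0,0,0]],
  [[0,0,0],[0,0,0]],
  [[0,0,0],[0,0,0]],
  [[0,0,0],[0,0,0]],
  [[0,0,0],[0,0,0]],
  [[0,0,0],[0,0,0]],
  [[0,0,0],[0,0,0]],
  [[0,0,0],[0,0,0]],
], hand=1)

```text
time: 13.2
position: [548.9, -243.6, 110.3]
eef_rot: [0.541, 0.455, 0.542, -0.455]
ft_force: [-0.2, -0.4, 0.2]
gripper_width: 85.9
```

Run:
```python
from chk import *
chk("11")
```

```text
t 13.2 TCP [ 548.88278168 -243.61362666  110.34079666] force [-0.24185529 -0.38373085  0.24437758] w 85.88692024687917
top-TCPz 19.479467886564194 ring (array([ 549.00069648, -242.95226727,   22.28577677]), np.float64(0.73792985406864)) 4390
rim plane [ 1.77825899e-02 -9.47270095e-03  1.27699990e+02]
-60 (array([ 549.64366324, -243.54963071,   18.97751322]), np.float64(1.3808909851943878)) 504
-50 (array([ 548.82440831, -243.59709814,   19.94373498]), np.float64(1.6895926145691154)) 668
-40 (array([ 549.61263121, -243.26551483,   22.15931097]), np.float64(0.500513646742926)) 1094
-30 (array([ 549.58440065, -243.20961438,   22.433694  ]), np.float64(0.42095429411613317)) 1430
-20 (array([ 549.51541912, -243.07142366,   22.42271622]), np.float64(0.4625328010707857)) 1790
jaw 280 rot/0.08 [-0.01 -0.    0.  ]
jaw 460 rot/0.08 [39.26  0.    0.  ]
R
 [[-0.     0.985  0.173]
 [ 0.     0.173 -0.985]
 [-1.    -0.    -0.   ]]
shift/100 in current tool axes [-0.    -0.002  0.001] norm 0.20216205234054635
holder 2831 (array([ 549.25732345, -243.01238303]), np.float64(1.232514325670919)) 79.84379724105835
```

View pics/w11.png

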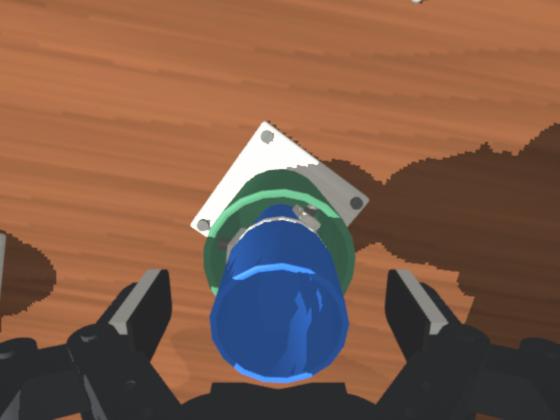

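The cup stands free at rim height 129.8 mm (129 nominal), with the fingers clear on both sides at x≈165 and 390. I'll back off.

send_rows([
  [[-0.1,0,0],[0,0,0]],
  [[-0.3,0,0],[0,0,0]],
  [[-0.4,0,0],[0,0,0]],
  [[-0.4,0,0],[0,0,0]],
  [[-0.2,0,0],[0,0,0]],
  [[0,0,0],[0,0,0]],
  [[0,0,0],[0,0,0]],
  [[0,0,0],[0,0,0]],
])

```text
time: 14.1
position: [548.4, -243.4, 249.3]
eef_rot: [0.541, 0.455, 0.542, -0.455]
ft_force: [0.2, 0.0, 0.5]
gripper_width: 85.4
```

Run:
```python
from chk import *
s=chk("12")
p,d=cams.capture("scene");cv2.imwrite("pics/s12.png",p);c=np.load("scene0c.npz");W=cloud(d,c["K"],c["T"])
for nm,x,y,z in(("yellow",482,314,97),("blue",549,-243.6,128)):
    q=W[(d>0)&(abs(W[...,2]-z)<5)&(np.hypot(W[...,0]-x,W[...,1]-y)<30)];print(nm,circ(q[:,:2]),np.percentile(q[:,2],98),len(q))
```

```text
t 14.1 TCP [ 548.35147124 -243.41103144  249.34549809] force [0.24556624 0.04843041 0.45695551] w 85.41689094057074
top-TCPz -119.14664621254943 ring (array([ 548.66340785, -242.92986596,   22.30783299]), np.float64(0.741387732018757)) 830
rim plane [ 1.83719106e-02 -1.28783284e-02  1.28309084e+02]
-60 (array([ 548.26312969, -243.67292911,   17.80797827]), np.float64(2.012055478033855)) 174
-50 (array([ 548.42966666, -243.58074337,   19.67702536]), np.float64(2.4455481530994185)) 203
-40 (array([ 549.14718426, -243.2741607 ,   21.80824801]), np.float64(0.5284312284798245)) 210
-30 (array([ 549.48760423, -243.12253527,   22.43313417]), np.float64(0.4150423780026838)) 226
-20 (array([ 549.43923547, -243.00580475,   22.41580787]), np.float64(0.4248021646130772)) 252
jaw 280 rot/0.08 [-0.01 -0.01  0.02]
jaw 460 rot/0.08 [3.926e+01 3.000e-02 2.000e-02]
R
 [[-0.002  0.985  0.173]
 [ 0.001  0.173 -0.985]
 [-1.    -0.001 -0.001]]
shift/100 in current tool axes [-0.     0.003  0.003] norm 0.45274178550029054
holder 912 (array([ 548.81754852, -242.9449962 ]), np.float64(1.2430552829746648)) 80.09338702326231
yellow (array([481.83541752, 314.36473215,  22.47397639]), np.float64(1.0282255051821065)) 99.86135234134329 188
blue (array([ 549.09104298, -243.80381283,   22.57234169]), np.float64(1.1094715403035598)) 130.6473279060407 194
```

View pics/s12.png

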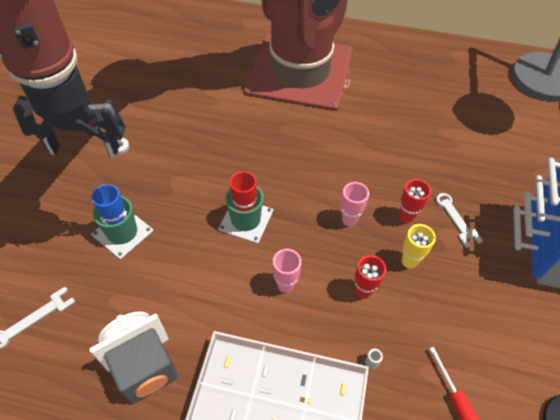

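The blue cup sits in the empty holder (110,210), looking like its red twin at (245,195). The yellow cup at (418,245) hasn't moved, and the arm is clear.

```bash
python3 -c "
from plant import r
print(r.job_done())"
```

```text
the job is handed in; nothing more can be done
None
```

The blue cup is in the empty green holder, pressed to its band and released, and the job was handed in at about 14 s. No verdict came back, so everything below is from my own measurements.

- **What I did:** I gripped the cup by its collar, carried it over and pressed it in stages. At the mark the force was about 9.5 N, which fits the expected 8–14 N. I then opened the fingers and backed off to 249 mm.
- **Seating height:** after release the cup's rim read about 130 mm, where a band level with the mouth gives 129 mm. That puts the band within about 1–2 mm of the rim.
- **Alignment:** the cup's axis is within about 1 mm of the holder's, and the cup is about 1° from upright.
- **Yellow cup:** it moved less than 0.5 mm by the scene camera.
- **Disagreements:** the cameras differed from each other by 2–3 mm in absolute position, so I aligned the cup to the holder using the wrist camera alone. No check failed.

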